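# Find the weak spring plunger on the tester plate

### The arm

A 6-joint arm with a two-finger parallel gripper is mounted at the origin on a cart in front of the work surface, level with it; the furniture and walls round the work are solid. World frame = base frame: x ahead of the robot, y to its left, z up, the work surface at z = 0. Lengths are in m, angles in rad, forces in N, time in s.
With the tool pointing down it reaches from about 0.25 to 0.8 m from the base axis. Payload 8.5 kg.
Tool frame: the origin (TCP) lies on the centre line of the jaws, within the pads' length; the fingertips stand 14 mm ahead of it and the grasp point (between the pads) lies 5 mm behind it; z points along the fingers, y is the line along which they close (so a half turn about z gives the same grasp; the last joint's range is limited). The gripper opens to 85 mm and grips with 20 to 120 N. Pads are 22 mm wide; open, the fingers measure 114 mm over their backs; the gripper's body (76 mm by 85 mm) begins 54 mm behind the grasp point. The pads swing forward as they close: fully open they stand 13 mm farther back than shut.
Start: joints at [1.172, 0.238, -0.013, 1.319, 0, 1.571], TCP at [0.204, 0.484, 0.245] pointing down, gripper open.
Joint ranges: [-2.66, 2.66], [-1.03, 1.9], [-1.14, 1.46], [-1.82, 2.27], [-1.45, 1.34], [-3.14, 3.14]. Speed limits (rad/s): [2.22, 2.22, 2.79, 3.14, 3.14, 3.14].

### API

Orientations are given as a rotation vector (axis times angle).
In Python, from plant import status, snapshot, robot gives the robot as it stands.
- The arm moves only by the tool move_arm, never from a script. Its argument "plan" is a list of rows, each a list of 2 entries, a list of its own where there are three numbers: the shift along the tool's x, y, z in m, then the turn, a rotation vector about the tool's x, y, z in rad. A call has 1 to 5 rows; each row shifts and turns the commanded pose from where the row before left it, along the tool's axes as they then stand; what a row does not reach is not made up. A row lasts 1/8 s, in which the tool goes at most 62.5 mm and 10.7 degrees, less where a joint would pass 70% of its speed; a pose out of reach is approached as far as the arm can. A call is refused whole if a number of a shift passes 0.0625 or a number of a turn 0.188, either way. A call with a gripper value outside its range is refused whole. "gripper" is the gripper's target within -1 to 1 (fully open at 1, half-way at 0, shut at -1), set as the call begins (left out, the last holds). The fingers move at their own pace and stop on an object; the grip force is fixed at half the most. Time passes only in rows, so rows that do not move let the fingers close. It gives the time, the measured TCP pose, the force, the opening and the grip force at its end, in the units of the state.
- status.get_state(): the state, without advancing time (a new reading comes with each control period).
- snapshot(name): name is "side" or "top"; returns a dict with "img" (384x512x3 uint8, red, green, blue), "fx", "fy", "cx", "cy" (pixels), "rvec" (rotation vector, rad) and "tvec" (3), from world to camera coordinates, as OpenCV has them. Camera axes: x right, y down, z forward; pixel columns grow to the right and rows downward; lengths in m; the calibration is good to about 2 mm. A picture is of the moment at which its call begins. There is no depth.
- robot.hand_in(): hands the job in; it is judged then, once.
The state is a dict: "time": time; "joints": joint angles; "qvel": joint speeds; "joint_efforts": joint torques, N m; "eef_pos": TCP position; "orientation": TCP orientation; "wrist_force": force on the tool from outside, world axes, zero at the start; "moment": the same for the moment, N m; "width": opening from 0.0 (shut) to 1.0 (fully open); "finger_force": force on a finger pad.
Only numpy, scipy, OpenCV 4.12 (cv2) and the standard library are available. Lean on these libraries where they do the work, as an engineer would, in place of code of your own. Each camera call takes 0.05 s, during which the arm holds its last target. There are 200 camera calls.

### The job

One of the three spring plungers for the snap press has gone weak, and only its force tells. Going from left to right (as seen from the robot), gently press each plunger's round head straight down until its top is level with the top edge of the gauge bar behind it, hold it there for a second while you read the force, and never crush it clearly past that mark or with more than 20 N. Then set the larger check weight down gently, upright and centred, on the head of the weak one and leave it standing there as proof that it sags, with all three plungers still seated in the plate and the other things where they are.

Things in the scene. Friction and masses are not known exactly. Their poses are not given: they have to be found in the camera images.
- tester: Fixed dark steel tester plate, 105 x 310 x 12 mm, flat on the table. Origin: centre of its underside; x towards the gauge bar (away from the robot), y along the row of recesses to the left, z up. Three round recesses, 39 mm wide and 6 mm deep, lie in a row 100 mm apart. Two 12 mm pillars, 86 mm high, stand 40 mm behind and 143 mm to either side of the origin.
- recess_left (a point): Centre of the floor of the left recess (+y end of the plate), 6 mm above the table.
- recess_middle (a point): Centre of the floor of the middle recess, 6 mm above the table.
- recess_right (a point): Centre of the floor of the right recess (-y end of the plate), 6 mm above the table.
- gauge_edge (a point): Middle of the top edge of the gauge bar, a thin steel bar 5 mm thick and 10 mm high that runs along the row 52 mm behind the recesses' centres, between clamp blocks on the two pillars. Its top edge is the marked height. It is clamped at 63 to 68 mm over the table, which differs from time to time; the fingertips may feel for its edge lightly from above but must not shift it.
- weight_mid (a point): The larger check weight, loose: plain steel, 62 mm high, 0.6 kg, standing upright to the right of the tester plate. This point: on its axis, half-way up (31 mm above its underside). Body: cylinder 44 mm wide up to 44 mm, then a narrow neck and a knob 25 mm wide. On a plunger's head it sinks a weak spring by about 10 mm, a good one by only 4 mm.
- small_weight: Bystander: a smaller check weight of the same shape, 28 mm wide and 42 mm high. Origin: centre of its underside.
- jar: Bystander: pigment jar with a screw lid, 40 mm wide, 36 mm high, in front of the plate. Origin: centre of its underside.
- tape: Bystander: roll of masking tape lying flat, 84 mm wide, 18 mm high, behind the plate. Origin: centre of its underside.
- nozzle: Bystander: small black nozzle cap lying down, 46 x 19 x 20 mm, to the right of the plate. Origin: underside centre.
- housing_a (a point): Loose spring plunger a: centre of its steel housing, 24 mm above its underside. Housing: upright cylinder 36 mm wide up to 40 mm, then a 31 mm collar up to 48 mm; about 0.2 kg in all. It stands loosely in a recess. Two are good, one is weak; they look alike and which stands where changes.
- plunger_a: Pressing head of spring plunger a: flat disc 34 mm wide, 6 mm thick, on a coil spring. Origin: centre of its top face, 70 mm above the housing's underside when free (76 mm above the table in the plate). Slides straight down against the spring, 20 mm at most, and springs back. Force starts at 2 to 3 N; at the marked height a good one takes 9 to 14 N, the weak one 5 to 8 N (0.56 of a good one).
- housing_b (a point): Loose spring plunger b: centre of its steel housing, 24 mm above its underside. Housing: upright cylinder 36 mm wide up to 40 mm, then a 31 mm collar up to 48 mm; about 0.2 kg in all. It stands loosely in a recess. Two are good, one is weak; they look alike and which stands where changes.
- plunger_b: Pressing head of spring plunger b: flat disc 34 mm wide, 6 mm thick, on a coil spring. Origin: centre of its top face, 70 mm above the housing's underside when free (76 mm above the table in the plate). Slides straight down against the spring, 20 mm at most, and springs back. Force starts at 2 to 3 N; at the marked height a good one takes 9 to 14 N, the weak one 5 to 8 N (0.56 of a good one).
- housing_c (a point): Loose spring plunger c: centre of its steel housing, 24 mm above its underside. Housing: upright cylinder 36 mm wide up to 40 mm, then a 31 mm collar up to 48 mm; about 0.2 kg in all. It stands loosely in a recess. Two are good, one is weak; they look alike and which stands where changes.
- plunger_c: Pressing head of spring plunger c: flat disc 34 mm wide, 6 mm thick, on a coil spring. Origin: centre of its top face, 70 mm above the housing's underside when free (76 mm above the table in the plate). Slides straight down against the spring, 20 mm at most, and springs back. Force starts at 2 to 3 N; at the marked height a good one takes 9 to 14 N, the weak one 5 to 8 N (0.56 of a good one).
Things that resemble listed ones, but are neither listed nor needed, are in the scene too. What is shaped like the part that bears housing_a but blue or green is not meant. Leave any red look-alike of the part that bears housing_b alone.

How it is judged:
On the way, in this order (a step that is already met when the one before it is completed fails the run):
1. the plunger in the left recess is pressed until its head's top is level with the gauge edge within 3 mm, for half a second (((horizontal distance between plunger_a and recess_left below 0.015 m and z of plunger_a in the frame of gauge_edge between -0.003 and 0.003 m) or (horizontal distance between plunger_b and recess_left below 0.015 m and z of plunger_b in the frame of gauge_edge between -0.003 and 0.003 m) or (horizontal distance between plunger_c and recess_left below 0.015 m and z of plunger_c in the frame of gauge_edge between -0.003 and 0.003 m))), for 0.5 s.
2. the plunger in the middle recess is pressed until its head's top is level with the gauge edge within 3 mm, for half a second (((horizontal distance between plunger_a and recess_middle below 0.015 m and z of plunger_a in the frame of gauge_edge between -0.003 and 0.003 m) or (horizontal distance between plunger_b and recess_middle below 0.015 m and z of plunger_b in the frame of gauge_edge between -0.003 and 0.003 m) or (horizontal distance between plunger_c and recess_middle below 0.015 m and z of plunger_c in the frame of gauge_edge between -0.003 and 0.003 m))), for 0.5 s.
3. the plunger in the right recess is pressed until its head's top is level with the gauge edge within 3 mm, for half a second (((horizontal distance between plunger_a and recess_right below 0.015 m and z of plunger_a in the frame of gauge_edge between -0.003 and 0.003 m) or (horizontal distance between plunger_b and recess_right below 0.015 m and z of plunger_b in the frame of gauge_edge between -0.003 and 0.003 m) or (horizontal distance between plunger_c and recess_right below 0.015 m and z of plunger_c in the frame of gauge_edge between -0.003 and 0.003 m))), for 0.5 s.
At the end, for the whole second after the job is handed in: The larger check weight stands upright (within 0.12 rad), at rest, on the head of the weak plunger, its axis within 12 mm of the head's, and that head has sunk by its weight to less than 70 mm above the table; all three housings stand upright where they began (within 6 mm); nothing is held (((horizontal distance between weight_mid and plunger_a below 0.012 m and z of weight_mid in the frame of plunger_a below 0.034 m and z of plunger_a in the frame of tester below 0.07 m) or (horizontal distance between weight_mid and plunger_b below 0.012 m and z of weight_mid in the frame of plunger_b below 0.034 m and z of plunger_b in the frame of tester below 0.07 m) or (horizontal distance between weight_mid and plunger_c below 0.012 m and z of weight_mid in the frame of plunger_c below 0.034 m and z of plunger_c in the frame of tester below 0.07 m)) and angle between weight_mid's own z axis and vertical below 0.12 rad and height (world z) of weight_mid above 0.08 m and distance of each of housing_a, housing_b, housing_c from where it was at the start of the episode below 0.006 m and angle between each of housing_a, housing_b, housing_c's own z axis and vertical below 0.1 rad and linear speed of each of plunger_a, plunger_b, plunger_c below 0.02 m/s); the robot touches nothing.
It fails at once if a plunger is pressed more than 5 mm below the gauge edge (z of any of plunger_a, plunger_b, plunger_c in the frame of gauge_edge below -0.005 m).
It fails at once if a plunger head is loaded with more than 20 N (contact force between any of plunger_a, plunger_b, plunger_c and anything else above 20 N).
It fails at once if the gauge edge is shifted by more than 2 mm (distance of gauge_edge from where it was at the start of the episode above 0.002 m).
It fails at once if the jar, the tape, the nozzle cap or the small weight is moved by more than 20 mm (distance of any of jar, tape, nozzle, small_weight from where it was at the start of the episode above 0.02 m).
It also fails if it takes over 72 s, if anything falls off the work surface, if the arm or the gripper's body presses on something with over 40 N, if the wrist force passes 120 N, or if a joint passes its speed limit or range.

## Working session

There is one attempt and no reset: what is moved stays moved. The work goes in short steps, Python scripts to look and compute and a tool call to move; the robot and the scene stay as the last step left them, time stands still between calls to the robot, and variables do not carry over. Pictures are saved under pics/ and viewed, at most 10 in all, crops included, and the job is handed in when it is done.

Besides the shell and the picture viewer there is one more tool, called after "Request:" by a JSON object that holds its "name" and its "arguments". move_arm: Moves the arm, as the interface text tells. Its arguments: {"type":"object","properties":{"plan":{"type":"array","items":{"type":"array"}},"gripper":{"type":"number"}},"required":["plan"]}

```bash
mkdir -p pics
cat > h.py <<'E'
import numpy as np,cv2
from plant import status,snapshot,robot
def snap(n,f=None):
    s=snapshot(n)
    if f: cv2.imwrite('pics/'+f,s['img'][:,:,::-1])
    return s
def ray(s,u,v,z):
    R=cv2.Rodrigues(np.array(s['rvec'],float))[0];t=np.array(s['tvec'],float).ravel()
    c=-R.T@t;d=R.T@np.array([(u-s['cx'])/s['fx'],(v-s['cy'])/s['fy'],1])
    return c+d*(z-c[2])/d[2]
def proj(s,p):
    R=cv2.Rodrigues(np.array(s['rvec'],float))[0];q=R@np.array(p)+np.array(s['tvec'],float).ravel()
    return s['fx']*q[0]/q[2]+s['cx'],s['fy']*q[1]/q[2]+s['cy']
E
python3 - <<'E'
from h import *
print(status.get_state())
for n in('top','side'):
    s=snap(n)
    cv2.imwrite(f'pics/{n}0.png',cv2.resize(s['img'][:,:,::-1],(800,600),interpolation=cv2.INTER_CUBIC))
    R=cv2.Rodrigues(np.array(s['rvec'],float))[0];print(n,s['fx'],s['cx'],s['cy'],-R.T@np.array(s['tvec']).ravel(),R[2])
E
```

```text
{'time': 0.0, 'joints': array([ 1.17197095e+00,  2.38791003e-01, -1.42103907e-02,  1.31919317e+00,
       -4.82515719e-06,  1.57078615e+00]), 'qvel': array([-0.0006464 ,  0.0017822 , -0.00152909,  0.00120396,  0.00092727,
       -0.00062322]), 'joint_efforts': array([-2.37402215e-03, -5.38781941e+01,  3.46443951e+01,  1.79878576e-02,
       -1.60198947e-04,  7.10370898e-06]), 'eef_pos': array([0.20373406, 0.48345521, 0.24468932]), 'orientation': array([-6.22259946e-01, -3.07907157e+00,  2.15413751e-03]), 'wrist_force': array([ 0.18334632, -0.51335298, -0.54353601]), 'moment': array([-0.04266193,  0.03261082,  0.0051586 ]), 'finger_force': 0.0, 'width': 0.9981019344367686}
top 443.3333264917914 259.8325541806625 193.3114219771661 [ 0.3779009  -0.08431137  1.12987477] [ 1.69326817e-01  3.10347323e-04 -9.85559908e-01]
side 417.7492880977225 257.4193937635349 190.73860360364802 [ 0.33022332 -0.85739792  0.69028539] [ 0.24199709  0.77735649 -0.5806499 ]
```

View pics/top0.png

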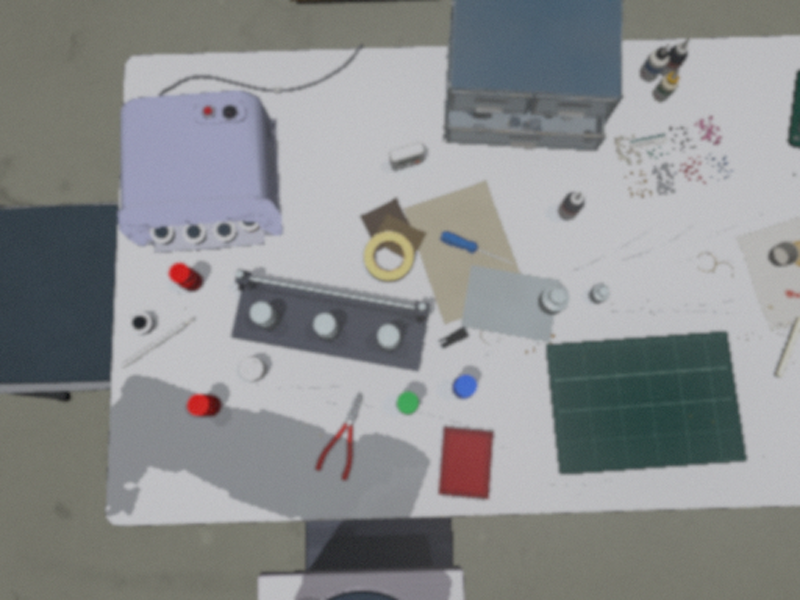

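View pics/side0.png

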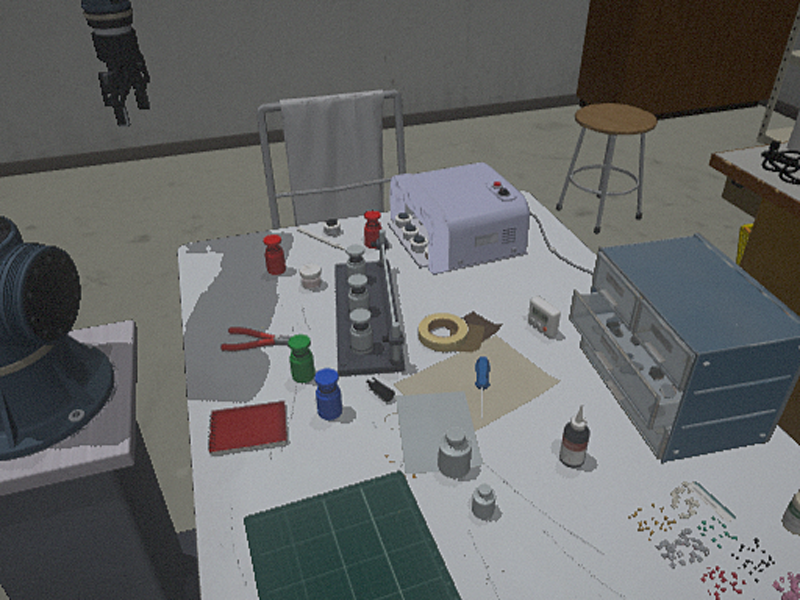

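The top view shows the plate with three heads at about (263,314), (325,325) and (389,336). The large weight is at (554,298), the nozzle at (454,337), the tape at (388,256) and the jar at (252,367). The side view confirms this arrangement. Next I'll measure them.

Run:
```python
from h import *
T=snap('top');S=snap('side')
def blobs(s,roi,thr,lo=60,hi=1500,name=''):
    x0,y0,x1,y1=roi;g=cv2.cvtColor(s['img'],cv2.COLOR_RGB2GRAY)[y0:y1,x0:x1]
    m=(g>thr).astype(np.uint8)
    n,l,st,c=cv2.connectedComponentsWithStats(m,connectivity=4)
    for i in range(1,n):
        if lo<st[i,4]<hi: print(name,thr,'c',c[i]+[x0,y0],'bbox',st[i,:2]+[x0,y0],st[i,2:])
for t in(110,130,150): blobs(T,(150,180,270,232),t,name='top')
a=cv2.resize(T['img'][165:245,140:380],None,fx=3.3,fy=3.3,interpolation=cv2.INTER_CUBIC)
b=cv2.resize(S['img'][140:320,200:330],None,fx=3.3,fy=3.3,interpolation=cv2.INTER_CUBIC)
cv2.imwrite('pics/tc.png',a[:,:,::-1]);cv2.imwrite('pics/sc.png',b[:,:,::-1])
```

```text
top 110 c [151.14473684 191.14473684] bbox [150 180] [ 5 27 76]
top 110 c [232.83444339 185.89153187] bbox [165 180] [ 105   19 1051]
top 110 c [166.44791667 199.95833333] bbox [159 192] [ 15  17 192]
top 110 c [207.203125   207.33854167] bbox [200 200] [ 15  16 192]
top 110 c [248.03626943 214.48704663] bbox [241 207] [ 15  16 193]
top 110 c [179.81621622 226.07027027] bbox [150 216] [ 88  16 740]
top 130 c [150.98360656 190.21311475] bbox [150 180] [ 4 24 61]
top 130 c [233.98743455 185.5382199 ] bbox [168 180] [102  18 955]
top 130 c [166.47468354 199.7278481 ] bbox [160 193] [ 14  15 158]
top 130 c [207.1875  207.09375] bbox [201 200] [ 14  15 160]
top 130 c [248.12883436 214.49693252] bbox [241 208] [ 15  14 163]
top 130 c [178.74963821 226.20984081] bbox [150 216] [ 85  16 691]
top 150 c [243.3352381  184.04190476] bbox [195 180] [ 75  13 525]
top 150 c [166.26923077 199.74615385] bbox [160 194] [ 13  13 130]
top 150 c [207.08888889 206.99259259] bbox [201 201] [ 13  13 135]
top 150 c [248.05755396 214.36690647] bbox [242 208] [ 13  14 139]
top 150 c [178.         226.28453947] bbox [150 217] [ 81  15 608]
```

View pics/tc.png

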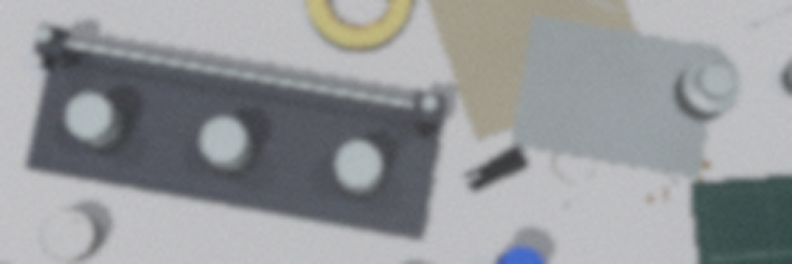

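View pics/sc.png

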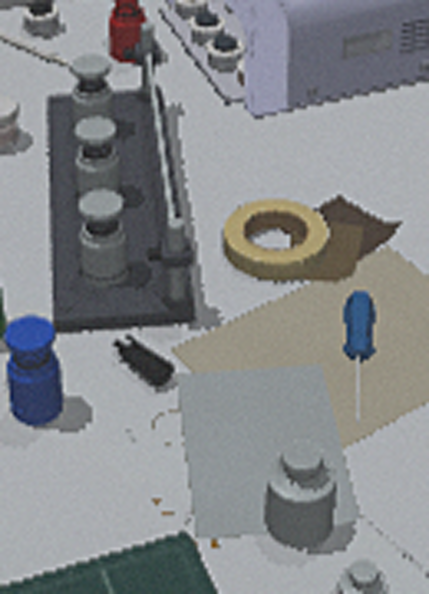

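The crops show the heads as round light discs, the knob at top crop (715,80) and side crop (305,458), and the gauge bar in the top crop from (62,45) to (415,102). I'll cast rays from these and cross-check the heights.

Run:
```python
from h import *
T=snap('top');S=snap('side')
P=[ray(T,u,v,.076) for u,v in((166.4,199.8),(207.15,207.05),(248.1,214.45))]
for p,c in zip(P,((90,66),(97,131),(103,207))):
    print('head',p.round(4),'side',proj(S,p),'seen',200+c[0]/3.3,140+c[1]/3.3, ray(S,200+c[0]/3.3,140+c[1]/3.3,.076).round(4))
print('spacing',np.linalg.norm(P[1]-P[0]),np.linalg.norm(P[2]-P[1]))
d=(P[0]-P[2])[:2];print('yaw of y axis',np.arctan2(-d[0],d[1]))
C=lambda u,v,z:ray(T,140+u/3.3,165+v/3.3,z).round(4)
print('knob',C(715,80,.062),'side',ray(S,200+305/3.3,140+458/3.3,.062).round(4),'body',C(709,86,.044))
print('bar',C(62,45,.065),C(415,102,.065))
print('nozzle',C(495,168,.01),'tape',C(360,12,.018),'jar',C(70,234,.036))
print('pillars',C(44,40,.086),C(430,103,.086))
# knob fine
g=cv2.cvtColor(T['img'],cv2.COLOR_RGB2GRAY)[182:202,343:368];print(g)
```

```text
head [0.5497 0.1414 0.076 ] side (np.float64(226.33434666400768), np.float64(158.8277844881642)) seen 227.27272727272728 160.0 [0.5506 0.1344 0.076 ]
head [0.5292 0.0434 0.076 ] side (np.float64(227.89651740145436), np.float64(178.32712276013007)) seen 229.3939393939394 179.6969696969697 [0.5313 0.0359 0.076 ]
head [ 0.5085 -0.0545  0.076 ] side (np.float64(229.59349575864738), np.float64(200.89648267650637)) seen 231.21212121212122 202.72727272727275 [ 0.5104 -0.0629  0.076 ]
spacing 0.10014344972563907 0.10002643294055534
yaw of y axis -0.20730198803209937
knob [ 0.5645 -0.3209  0.062 ] side [ 0.5667 -0.3269  0.062 ] body [ 0.5632 -0.3201  0.044 ]
bar [0.6046 0.1629 0.065 ] [ 0.554  -0.0982  0.065 ]
nozzle [ 0.5099 -0.1589  0.01  ] tape [ 0.634  -0.0582  0.018 ] jar [0.4664 0.1621 0.036 ]
pillars [0.6043 0.1712 0.086 ] [ 0.5495 -0.1088  0.086 ]
[[156 159 158 160 157 157 158 159 158 153 156 156 156 155 155 152 163 171
  182 190 191 191 191 190 189]
 [158 156 158 158 157 157 158 160 160 161 159 160 157 155 156 154 155 162
  172 182 188 191 189 190 192]
 [157 157 157 156 155 156 157 1
[... 1159 characters left out ...]
84 183 180 170 164 161 159 158 161 163
  166 169 181 189 189 191 190]
 [153 140 115  96  94 105 130 158 174 183 184 179 173 169 165 165 165 165
  166 172 183 189 190 191 190]
 [154 146 128 108  96  96 107 128 152 166 174 176 173 171 168 165 166 167
  172 178 184 189 193 190 192]
 [155 152 141 123 106  97  98 106 119 138 147 155 158 156 155 161 165 173
  179 185 188 192 190 191 191]
 [158 152 151 139 123 112 100  95  99 108 115 123 127 130 141 157 173 181
  187 189 189 191 190 190 192]
 [156 156 153 153 143 132 121 111 103 104 105 113 125 142 154 171 183 188
  191 190 191 188 191 191 191]
 [155 158 156 157 153 149 141 133 126 120 129 138 151 167 176 184 191 192
  193 190 190 191 190 191 190]]
```

Head spacing comes out at exactly 100 mm, and the bar lies 52 mm behind the heads. First I'll shut the gripper and move over the bar, between the left and middle heads, to feel its edge.

Request:
{"name": "move_arm", "arguments": {"gripper": -1, "plan": [[[-0.056,-0.0245,0],[0,0,0]],[[-0.056,-0.0245,0],[0,0,0]],[[-0.056,-0.0245,0],[0,0,0]],[[-0.056,-0.0245,0],[0,0,0]],[[-0.056,-0.0245,0],[0,0,0]]]}}

```text
time: 0.92
eef_pos: [0.4154, 0.2606, 0.2455]
orientation: [0.622, 3.079, 0.001]
wrist_force: [-0.1, 1.1, 0.8]
width: 0.002
finger_force: 0.0
```

Request:
{"name": "move_arm", "arguments": {"plan": [[[-0.056,-0.0245,0],[0,0,0]],[[-0.056,-0.0245,0],[0,0,0]],[[-0.056,-0.0245,0],[0,0,0]],[[-0.056,-0.0245,0],[0,0,0]],[[0,0,0],[0,0,0]]]}}

```text
time: 1.55
eef_pos: [0.5849, 0.0817, 0.2443]
orientation: [-0.629, -3.078, 0.001]
wrist_force: [0.0, 0.5, 0.0]
width: 0.003
finger_force: 0.0
```

```bash
cat >> h.py <<'E'
from scipy.spatial.transform import Rotation as Ro
def go(tgt,zaw=None):
    s=status.get_state();R=Ro.from_rotvec(s['orientation']).as_matrix();p=np.array(s['eef_pos'])
    print('t',round(s['time'],2),'p',p.round(4),'F',np.round(s['wrist_force'],2),'w',round(s['width'],3),'tilt',R[:,2].round(4),'y',R[:,1].round(4))
    for t in tgt: print('delta tool',(R.T@(np.array(t)-p)).round(4))
E
python3 -c "
from h import *
go([(.5904,.0817,.12)]);print(status.get_state()['joints'].round(2))
S=snap('side')
for n,uv in (('sw',(383.4,187.5)),): print(ray(snap('top'),*uv,.042))"
```

```text
t 1.55 p [0.5849 0.0817 0.2443] F [0.02 0.48 0.02] w 0.003 tilt [-3.e-04 -7.e-04 -1.e+00] y [ 3.925e-01  9.198e-01 -8.000e-04]
delta tool [-0.005   0.0023  0.1243]
[ 0.14  0.35  0.15  1.37 -0.    0.54]
[ 0.57050291 -0.39215887  0.042     ]
```

Request:
{"name": "move_arm", "arguments": {"plan": [[[-0.005,0.002,0.05],[0,0,0]],[[0,0,0.05],[0,0,0]],[[0,0,0.045],[0,0,0]],[[0,0,0.009],[0,0,0]],[[0,0,0],[0,0,0]]]}}

```text
time: 2.28
eef_pos: [0.5879, 0.0856, 0.0922]
orientation: [0.621, 3.079, 0.0]
wrist_force: [0.8, 0.7, 0.4]
width: -0.001
finger_force: 0.0
```

```bash
python3 -c "
from h import *
go([(.5904,.0817,.082)])
for n,r in (('side',(130,230,200,300)),):
    s=snap(n);cv2.imwrite('pics/bar.png',cv2.resize(s['img'][r[0]:r[1],r[2]:r[3],::-1],None,fx=5,fy=5,interpolation=cv2.INTER_CUBIC))"
```

```text
t 2.27 p [0.5879 0.0856 0.0922] F [0.81 0.73 0.35] w -0.001 tilt [ 2.e-04  0.e+00 -1.e+00] y [3.873e-01 9.220e-01 1.000e-04]
delta tool [-0.0038 -0.0026  0.0102]
```

View pics/bar.png

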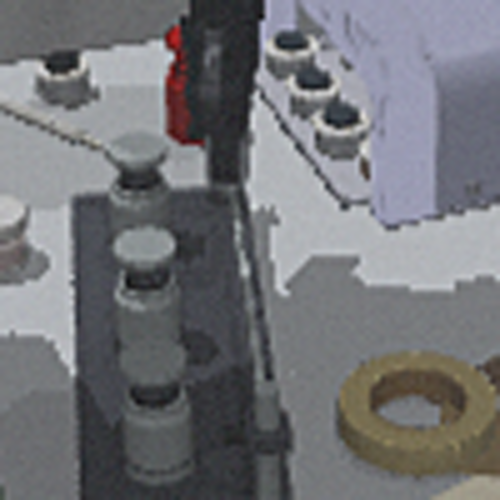

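The tips are over the bar, with the finger bottom at about (225,187) where it meets the bar line. Now I'll lower it in small steps.

Request:
{"name": "move_arm", "arguments": {"plan": [[[-0.003,0,0.004],[0,0,0]],[[0,0,0.004],[0,0,0]],[[0,0,0],[0,0,0]],[[0,0,0],[0,0,0]]]}}

```text
time: 2.82
eef_pos: [0.5908, 0.0835, 0.0834]
orientation: [0.623, 3.079, -0.0]
wrist_force: [0.2, -1.0, 0.3]
width: -0.004
finger_force: 0.0
```

Request:
{"name": "move_arm", "arguments": {"plan": [[[0,0,0.001],[0,0,0]],[[0,0,0],[0,0,0]]]}}

```text
time: 3.08
eef_pos: [0.5908, 0.0836, 0.0822]
orientation: [-0.622, -3.079, 0.0]
wrist_force: [0.7, 0.1, -1.0]
width: -0.003
finger_force: 0.0
```

Request:
{"name": "move_arm", "arguments": {"plan": [[[0,0,0.001],[0,0,0]],[[0,0,0],[0,0,0]]]}}

```text
time: 3.32
eef_pos: [0.5907, 0.0836, 0.0812]
orientation: [-0.622, -3.079, 0.0]
wrist_force: [-0.1, -0.4, 0.5]
width: -0.002
finger_force: 0.0
```

Request:
{"name": "move_arm", "arguments": {"plan": [[[0,0,0.001],[0,0,0]],[[0,0,0],[0,0,0]]]}}

```text
time: 3.58
eef_pos: [0.5908, 0.0836, 0.0802]
orientation: [-0.622, -3.079, 0.0]
wrist_force: [-0.2, 0.1, 0.5]
width: -0.002
finger_force: 0.0
```

Request:
{"name": "move_arm", "arguments": {"plan": [[[0,0,0.001],[0,0,0]],[[0,0,0],[0,0,0]]]}}

```text
time: 3.82
eef_pos: [0.5908, 0.0836, 0.0792]
orientation: [-0.622, -3.079, 0.0]
wrist_force: [-0.9, 0.1, -0.2]
width: 0.0
finger_force: 0.0
```

Request:
{"name": "move_arm", "arguments": {"plan": [[[0,0,0.001],[0,0,0]],[[0,0,0],[0,0,0]]]}}

```text
time: 4.08
eef_pos: [0.5908, 0.0836, 0.0783]
orientation: [0.622, 3.079, -0.0]
wrist_force: [-0.4, 0.9, -0.1]
width: 0.002
finger_force: 0.0
```

Request:
{"name": "move_arm", "arguments": {"plan": [[[0,0,0.0005],[0,0,0]],[[0,0,0],[0,0,0]]]}}

```text
time: 4.32
eef_pos: [0.5909, 0.0836, 0.0782]
orientation: [0.622, 3.079, 0.0]
wrist_force: [-1.5, 0.2, 5.9]
width: 0.001
finger_force: 2.4
```

Contact came at TCP z≈0.0782, so the edge is at about 64 mm, within the given range. I'll press with the TCP at about 0.0785. Lifting now and going over the left head.

Request:
{"name": "move_arm", "arguments": {"plan": [[[0,0,-0.01],[0,0,0]],[[0,0,-0.02],[0,0,0]],[[0.03,0.0185,0],[0,0,0]],[[0.03,0.0185,0],[0,0,0]],[[0,0,0],[0,0,0]]]}}

```text
time: 4.95
eef_pos: [0.5489, 0.1424, 0.1084]
orientation: [-0.618, -3.08, -0.0]
wrist_force: [-0.3, -0.6, 0.4]
width: -0.0
finger_force: 0.0
```

```bash
python3 -c "
from h import *
go([(.5497,.1414,.0945)])"
```

```text
t 4.95 p [0.5489 0.1424 0.1084] F [-0.34 -0.56  0.38] w -0.0 tilt [-0.e+00  2.e-04 -1.e+00] y [3.860e-01 9.225e-01 2.000e-04]
delta tool [-0.0011 -0.0007  0.0139]
```

Request:
{"name": "move_arm", "arguments": {"plan": [[[-0.001,-0.001,0.007],[0,0,0]],[[0,0,0.007],[0,0,0]],[[0,0,0.002],[0,0,0]],[[0,0,0.002],[0,0,0]],[[0,0,0.002],[0,0,0]]]}}

```text
time: 5.58
eef_pos: [0.5506, 0.1394, 0.0879]
orientation: [0.623, 3.079, -0.0]
wrist_force: [-0.2, -0.8, 1.6]
width: 0.004
finger_force: 1.3
```

Request:
{"name": "move_arm", "arguments": {"plan": [[[0,0,0.002],[0,0,0]],[[0,0,0.002],[0,0,0]],[[0,0,0.002],[0,0,0]],[[0,0,0.002],[0,0,0]],[[0,0,0],[0,0,0]]]}}

```text
time: 6.2
eef_pos: [0.5506, 0.1396, 0.0799]
orientation: [0.622, 3.079, -0.0]
wrist_force: [-0.2, -2.2, 6.3]
width: -0.001
finger_force: 3.0
```

Already within 3 mm of the mark. I'll go 1.5 mm further and hold, sampling the force several times.

Request:
{"name": "move_arm", "arguments": {"plan": [[[0,0,0.0015],[0,0,0]],[[0,0,0],[0,0,0]],[[0,0,0],[0,0,0]]]}}

```text
time: 6.58
eef_pos: [0.5507, 0.1396, 0.0786]
orientation: [0.622, 3.079, -0.0]
wrist_force: [-0.3, -2.4, 6.1]
width: 0.002
finger_force: 3.3
```

Request:
{"name": "move_arm", "arguments": {"plan": [[[0,0,0],[0,0,0]],[[0,0,0],[0,0,0]],[[0,0,0],[0,0,0]]]}}

```text
time: 6.95
eef_pos: [0.5506, 0.1396, 0.0786]
orientation: [0.622, 3.079, -0.0]
wrist_force: [-1.6, -2.2, 6.7]
width: -0.002
finger_force: 3.3
```

Request:
{"name": "move_arm", "arguments": {"plan": [[[0,0,0],[0,0,0]],[[0,0,0],[0,0,0]]]}}

```text
time: 7.2
eef_pos: [0.5506, 0.1395, 0.0786]
orientation: [0.622, 3.079, -0.0]
wrist_force: [-0.7, -1.7, 6.3]
width: -0.003
finger_force: 3.3
```

Request:
{"name": "move_arm", "arguments": {"plan": [[[0,0,0],[0,0,0]],[[0,0,0],[0,0,0]]]}}

```text
time: 7.45
eef_pos: [0.5507, 0.1396, 0.0787]
orientation: [0.622, 3.079, -0.0]
wrist_force: [-0.4, -1.9, 6.7]
width: 0.001
finger_force: 3.3
```

The left plunger reads about 6.5 N, so it is likely the weak one. On to the middle.

Request:
{"name": "move_arm", "arguments": {"plan": [[[0,0,-0.005],[0,0,0]],[[0,0,-0.006],[0,0,0]],[[0,0,-0.02],[0,0,0]],[[-0.009,-0.048,0],[0,0,0]],[[-0.009,-0.048,0],[0,0,0]]]}}

```text
time: 8.07
eef_pos: [0.5295, 0.0439, 0.1093]
orientation: [0.619, 3.08, 0.001]
wrist_force: [-0.2, -0.6, -0.3]
width: -0.002
finger_force: 0.0
```

Request:
{"name": "move_arm", "arguments": {"plan": [[[0,0,0.005],[0,0,0]],[[0,0,0],[0,0,0]]]}}

```text
time: 8.32
eef_pos: [0.5296, 0.0444, 0.104]
orientation: [-0.623, -3.079, -0.0]
wrist_force: [0.4, -0.2, -0.6]
width: -0.001
finger_force: 0.0
```

```bash
python3 -c "
from h import *
go([(.5292,.0434,.0945)])"
```

```text
t 8.32 p [0.5296 0.0444 0.104 ] F [ 0.38 -0.18 -0.63] w -0.001 tilt [-5.e-04  4.e-04 -1.e+00] y [3.888e-01 9.213e-01 2.000e-04]
delta tool [ 0.     -0.0011  0.0095]
```

Request:
{"name": "move_arm", "arguments": {"plan": [[[0,-0.001,0.0055],[0,0,0]],[[0,0,0.004],[0,0,0]],[[0,0,0.002],[0,0,0]],[[0,0,0.002],[0,0,0]],[[0,0,0.002],[0,0,0]]]}}

```text
time: 8.95
eef_pos: [0.5295, 0.0435, 0.0889]
orientation: [0.622, 3.079, 0.0]
wrist_force: [-0.9, 0.3, 3.4]
width: 0.0
finger_force: 2.0
```

Request:
{"name": "move_arm", "arguments": {"plan": [[[0,0,0.002],[0,0,0]],[[0,0,0.002],[0,0,0]],[[0,0,0.002],[0,0,0]],[[0,0,0.002],[0,0,0]],[[0,0,0.001],[0,0,0]]]}}

```text
time: 9.57
eef_pos: [0.5296, 0.0434, 0.0805]
orientation: [0.622, 3.078, 0.001]
wrist_force: [-2.4, 0.2, 10.0]
width: 0.001
finger_force: 5.3
```

Request:
{"name": "move_arm", "arguments": {"plan": [[[0,0,0.001],[0,0,0]],[[0,0,0],[0,0,0]],[[0,0,0],[0,0,0]]]}}

```text
time: 9.95
eef_pos: [0.5297, 0.0434, 0.0797]
orientation: [0.622, 3.078, 0.001]
wrist_force: [-2.4, 0.5, 10.6]
width: -0.002
finger_force: 5.6
```

Request:
{"name": "move_arm", "arguments": {"plan": [[[0,0,0],[0,0,0]],[[0,0,0],[0,0,0]],[[0,0,0],[0,0,0]]]}}

```text
time: 10.32
eef_pos: [0.5297, 0.0434, 0.0797]
orientation: [0.622, 3.078, 0.001]
wrist_force: [-2.6, 0.8, 10.8]
width: 0.001
finger_force: 5.6
```

Request:
{"name": "move_arm", "arguments": {"plan": [[[0,0,0],[0,0,0]],[[0,0,0],[0,0,0]],[[0,0,0],[0,0,0]]]}}

```text
time: 10.7
eef_pos: [0.5297, 0.0434, 0.0798]
orientation: [0.622, 3.078, 0.001]
wrist_force: [-3.0, 1.2, 11.6]
width: 0.002
finger_force: 5.6
```

The middle one reads about 11 N, so it is good. I'll add 1 mm and hold briefly, then go to the right one.

Request:
{"name": "move_arm", "arguments": {"plan": [[[0,0,0.001],[0,0,0]],[[0,0,0],[0,0,0]],[[0,0,0],[0,0,0]],[[0,0,0],[0,0,0]],[[0,0,0],[0,0,0]]]}}

```text
time: 11.32
eef_pos: [0.5297, 0.0434, 0.0788]
orientation: [0.622, 3.078, 0.001]
wrist_force: [-2.7, 0.4, 11.7]
width: 0.001
finger_force: 6.0
```

Request:
{"name": "move_arm", "arguments": {"plan": [[[0,0,-0.005],[0,0,0]],[[0,0,-0.006],[0,0,0]],[[0,0,-0.02],[0,0,0]],[[-0.0095,-0.049,0],[0,0,0]],[[-0.0095,-0.049,0],[0,0,0]]]}}

```text
time: 11.95
eef_pos: [0.5088, -0.0551, 0.1089]
orientation: [0.619, 3.079, -0.0]
wrist_force: [0.8, -0.8, 0.7]
width: -0.002
finger_force: 0.0
```

Request:
{"name": "move_arm", "arguments": {"plan": [[[0,0,0.005],[0,0,0]],[[0,0,0],[0,0,0]]]}}

```text
time: 12.2
eef_pos: [0.5086, -0.0545, 0.1034]
orientation: [-0.624, -3.078, -0.0]
wrist_force: [0.2, 0.0, 0.2]
width: -0.001
finger_force: 0.0
```

```bash
python3 -c "
from h import *
go([(.5085,-.0545,.0945)])"
```

```text
t 12.2 p [ 0.5086 -0.0545  0.1034] F [0.25 0.04 0.25] w -0.001 tilt [-6.e-04  2.e-04 -1.e+00] y [ 0.3892  0.9212 -0.    ]
delta tool [ 0.0001 -0.0001  0.0089]
```

Request:
{"name": "move_arm", "arguments": {"plan": [[[0,0,0.005],[0,0,0]],[[0,0,0.004],[0,0,0]],[[0,0,0.002],[0,0,0]],[[0,0,0.002],[0,0,0]],[[0,0,0.002],[0,0,0]]]}}

```text
time: 12.82
eef_pos: [0.5089, -0.0543, 0.0889]
orientation: [0.622, 3.079, 0.0]
wrist_force: [-2.0, 0.1, 4.1]
width: 0.0
finger_force: 2.0
```

Request:
{"name": "move_arm", "arguments": {"plan": [[[0,0,0.002],[0,0,0]],[[0,0,0.002],[0,0,0]],[[0,0,0.002],[0,0,0]],[[0,0,0.002],[0,0,0]],[[0,0,0.0015],[0,0,0]]]}}

```text
time: 13.45
eef_pos: [0.5091, -0.0543, 0.08]
orientation: [0.622, 3.078, 0.001]
wrist_force: [-2.3, 1.7, 11.6]
width: 0.001
finger_force: 5.5
```

Request:
{"name": "move_arm", "arguments": {"plan": [[[0,0,0.001],[0,0,0]],[[0,0,0],[0,0,0]],[[0,0,0],[0,0,0]],[[0,0,0],[0,0,0]]]}}

```text
time: 13.95
eef_pos: [0.5091, -0.0543, 0.0792]
orientation: [0.622, 3.078, 0.001]
wrist_force: [-3.0, 1.2, 11.4]
width: -0.003
finger_force: 5.8
```

Request:
{"name": "move_arm", "arguments": {"plan": [[[0,0,0],[0,0,0]],[[0,0,0],[0,0,0]],[[0,0,0],[0,0,0]],[[0,0,0],[0,0,0]]]}}

```text
time: 14.45
eef_pos: [0.5091, -0.0543, 0.0792]
orientation: [0.622, 3.078, 0.001]
wrist_force: [-3.3, 1.6, 12.1]
width: 0.0
finger_force: 5.8
```

Left reads 6.5 N against about 11.5 N for the other two, so the left plunger is weak. Now I'll fetch the large weight.

Request:
{"name": "move_arm", "arguments": {"plan": [[[0,0,-0.005],[0,0,0]],[[0,0,-0.006],[0,0,0]],[[0,0,-0.04],[0,0,0]],[[0,0,-0.04],[0,0,0]],[[-0.0307,-0.0448,-0.02],[0,0,0]]]}}

```text
time: 15.08
eef_pos: [0.5204, -0.1062, 0.1916]
orientation: [0.615, 3.078, 0.001]
wrist_force: [1.6, -0.1, -0.7]
width: -0.001
finger_force: 0.0
```

Request:
{"name": "move_arm", "arguments": {"gripper": 1, "plan": [[[-0.0307,-0.0448,0],[0,0,0]],[[-0.0307,-0.0448,0],[0,0,0]],[[-0.0307,-0.0448,0],[0,0,0]],[[-0.0307,-0.0448,0],[0,0,0]],[[0,0,0],[0,0,0.175]]]}}

```text
time: 15.7
eef_pos: [0.5633, -0.3242, 0.188]
orientation: [-0.899, -3.01, 0.001]
wrist_force: [-0.3, -0.2, -0.8]
width: 0.999
finger_force: 0.0
```

Request:
{"name": "move_arm", "arguments": {"plan": [[[0,0,0],[0,0,0.175]],[[0,0,0],[0,0,0.175]],[[0,0,0],[0,0,0.175]],[[0,0,0],[0,0,0.175]],[[0,0,0],[0,0,0.175]]]}}

```text
time: 16.32
eef_pos: [0.5631, -0.3205, 0.189]
orientation: [-2.089, -2.346, 0.001]
wrist_force: [-0.2, 0.1, 0.3]
width: 0.997
finger_force: 0.0
```

Request:
{"name": "move_arm", "arguments": {"plan": [[[0,0,0],[0,0,0.175]],[[0,0,0],[0,0,0.175]],[[0,0,0],[0,0,0]],[[0,0,0],[0,0,0]]]}}

```text
time: 16.82
eef_pos: [0.5632, -0.3205, 0.1892]
orientation: [-2.456, -1.959, 0.0]
wrist_force: [-0.5, -0.1, -0.7]
width: 1.002
finger_force: 0.0
```

```bash
python3 -c "
from h import *
go([(.5635,-.3205,.1)]);print(status.get_state()['joints'].round(2))"
```

```text
t 16.82 p [ 0.5632 -0.3205  0.1892] F [-0.49 -0.11 -0.67] w 1.002 tilt [-3.e-04 -0.e+00 -1.e+00] y [ 9.750e-01 -2.224e-01 -3.000e-04]
delta tool [0.     0.0003 0.0892]
[-0.52  0.47  0.2   1.29 -0.    1.28]
```

Request:
{"name": "move_arm", "arguments": {"plan": [[[0,0,0.05],[0,0,0]],[[0,0,0.05],[0,0,0]],[[0,0,0.04],[0,0,0]],[[0,0,0.027],[0,0,0]],[[0,0,0],[0,0,0]]]}}

```text
time: 17.45
eef_pos: [0.5618, -0.3196, 0.0202]
orientation: [-2.454, -1.955, 0.003]
wrist_force: [-0.3, -0.5, 0.7]
width: 1.003
finger_force: 0.0
```

Request:
{"name": "move_arm", "arguments": {"gripper": -1, "plan": [[[0,0,0],[0,0,0]],[[0,0,0],[0,0,0]],[[0,0,0],[0,0,0]],[[0,0,0],[0,0,0]]]}}

```text
time: 17.95
eef_pos: [0.5645, -0.3211, 0.0244]
orientation: [2.457, 1.953, 0.002]
wrist_force: [0.7, 1.4, 5.7]
width: 0.502
finger_force: 60.7
```

```bash
python3 -c "
from h import *
go([]);print(status.get_state()['finger_force'])
s=snap('side');cv2.imwrite('pics/gr.png',cv2.resize(s['img'][200:340,220:380,::-1],None,fx=4,fy=4,interpolation=cv2.INTER_CUBIC))"
```

```text
t 17.95 p [ 0.5645 -0.3211  0.0244] F [0.67 1.37 5.67] w 0.502 tilt [ 0.0031 -0.0018 -1.    ] y [ 0.9742 -0.2257  0.0035]
60.72641117032617
```

View pics/gr.png

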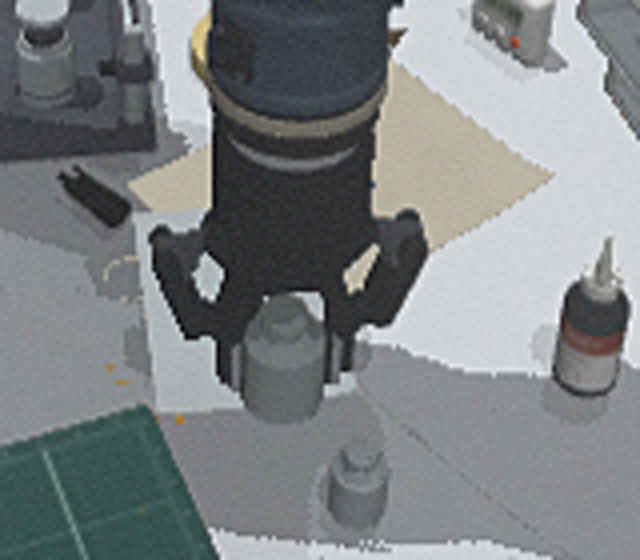

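The weight is gripped between the pads around its body, with the knob at about (283,315), upright. I'll lift it and carry it over the left head.

Request:
{"name": "move_arm", "arguments": {"plan": [[[0,0,-0.01],[0,0,0]],[[0,0,-0.03],[0,0,0]],[[0,0,-0.045],[0,0,0]],[[0,0,-0.045],[0,0,0]],[[0,0,0],[0,0,0]]]}}

```text
time: 18.62
eef_pos: [0.5648, -0.3214, 0.1565]
orientation: [2.455, 1.951, 0.004]
wrist_force: [1.1, -0.6, -5.9]
width: 0.497
finger_force: 62.6
```

Request:
{"name": "move_arm", "arguments": {"plan": [[[0.025,-0.0066,0],[0,0,0]],[[0.045,-0.012,0],[0,0,0]],[[0.05,-0.0132,0],[0,0,0]],[[0.05,-0.0132,0],[0,0,0]],[[0.05,-0.0132,0],[0,0,0]]]}}

```text
time: 19.25
eef_pos: [0.5545, -0.0904, 0.1505]
orientation: [-2.457, -1.953, 0.003]
wrist_force: [0.6, 0.0, -5.9]
width: 0.499
finger_force: 62.4
```

Request:
{"name": "move_arm", "arguments": {"plan": [[[0.05,-0.0132,0],[0,0,0]],[[0.05,-0.0132,0],[0,0,0]],[[0.05,-0.0132,0],[0,0,0]],[[0.045,-0.012,0],[0,0,0]],[[0.025,-0.0066,0],[0,0,0]]]}}

```text
time: 19.88
eef_pos: [0.5471, 0.1372, 0.1505]
orientation: [-2.456, -1.956, 0.005]
wrist_force: [1.3, -0.3, -5.8]
width: 0.496
finger_force: 62.4
```

Request:
{"name": "move_arm", "arguments": {"plan": [[[0,0,0],[0,0,0]],[[0,0,0],[0,0,0]],[[0,0,0],[0,0,0]]]}}

```text
time: 20.25
eef_pos: [0.5489, 0.1337, 0.1518]
orientation: [-2.46, -1.953, 0.002]
wrist_force: [-0.7, -0.3, -5.1]
width: 0.497
finger_force: 62.4
```

```bash
python3 -c "
from h import *
go([(.5497,.1414,.1015)])
s=snap('side');cv2.imwrite('pics/ov.png',cv2.resize(s['img'][100:220,190:310,::-1],None,fx=5,fy=5,interpolation=cv2.INTER_CUBIC))"
```

```text
t 20.25 p [0.5489 0.1337 0.1518] F [-0.66 -0.29 -5.11] w 0.497 tilt [-1.1e-03 -5.0e-04 -1.0e+00] y [ 9.739e-01 -2.270e-01 -9.000e-04]
delta tool [ 0.0078 -0.0009  0.0503]
```

View pics/ov.png

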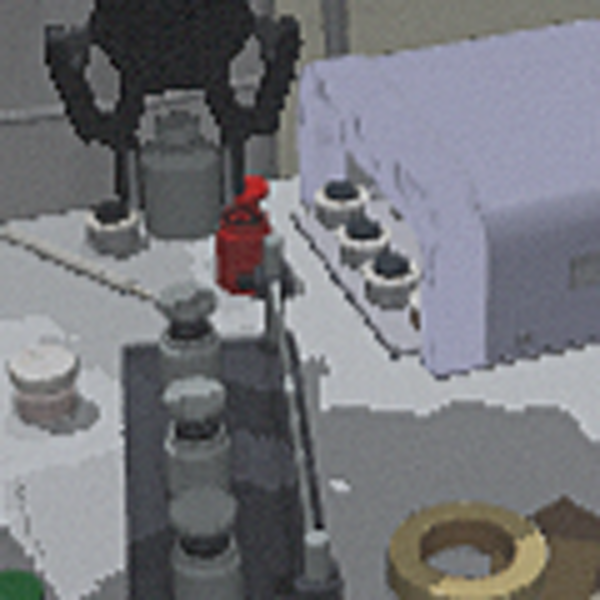

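The weight hangs upright, its bottom edge at about (183,238) in the crop. Next I'll check its axis against the TCP.

```bash
python3 -c "
from h import *
S=snap('side')
f=lambda u,v,z,r: ray(S,190+u/5,100+v/5,z)[:2]+r*np.array([.297,.955])
print('weight by bottom front',f(183,238,.1274,.022),'knob top centre',f(182,118,.1894,0))
print('body-top front edge z.171',f(182,150,.1714,.022))
print('head front lower rim z.070',f(189,313,.070,.017),f(195,430,.07,.017))
T=snap('top');print('proj TCP weight top in side', [ (c-o)*5 for c,o in zip(proj(S,(.5489,.1337,.1894)),(190,100))])
cv2.imwrite('pics/z.png',T['img'][150:230,130:280,::-1])
"
```

```text
weight by bottom front [0.55297292 0.13582059] knob top centre [0.55382666 0.13329379]
body-top front edge z.171 [0.55899959 0.15268569]
head front lower rim z.070 [0.55576817 0.1461027 ] [0.53002506 0.03269112]
proj TCP weight top in side [np.float64(172.84557687989448), np.float64(118.99956967523075)]
```

I'll centre it and lower slowly, watching the force.

Request:
{"name": "move_arm", "arguments": {"plan": [[[0.006,-0.0005,0.015],[0,0,0]],[[0,0,0.015],[0,0,0]],[[0,0,0.012],[0,0,0]],[[0,0,0],[0,0,0]],[[0,0,0],[0,0,0]]]}}

```text
time: 21.02
eef_pos: [0.5504, 0.1405, 0.1104]
orientation: [2.46, 1.954, 0.0]
wrist_force: [0.4, -0.8, -5.9]
width: 0.5
finger_force: 62.3
```

Request:
{"name": "move_arm", "arguments": {"plan": [[[0,0,0.002],[0,0,0]],[[0,0,0.002],[0,0,0]],[[0,0,0.002],[0,0,0]],[[0,0,0.002],[0,0,0]],[[0,0,0],[0,0,0]]]}}

```text
time: 21.65
eef_pos: [0.5501, 0.1404, 0.1021]
orientation: [-2.46, -1.954, 0.001]
wrist_force: [-0.2, 0.5, -5.2]
width: 0.496
finger_force: 62.3
```

Request:
{"name": "move_arm", "arguments": {"plan": [[[0,0,0.002],[0,0,0]],[[0,0,0.002],[0,0,0]],[[0,0,0],[0,0,0]]]}}

```text
time: 22.02
eef_pos: [0.5504, 0.1405, 0.0983]
orientation: [2.46, 1.954, 0.0]
wrist_force: [0.1, -0.6, -3.9]
width: 0.497
finger_force: 62.6
```

Request:
{"name": "move_arm", "arguments": {"plan": [[[0,0,0.002],[0,0,0]],[[0,0,0.002],[0,0,0]],[[0,0,0],[0,0,0]]]}}

```text
time: 22.4
eef_pos: [0.5504, 0.1405, 0.0943]
orientation: [2.46, 1.954, 0.0]
wrist_force: [-0.5, 0.4, -0.9]
width: 0.496
finger_force: 62.8
```

Request:
{"name": "move_arm", "arguments": {"plan": [[[0,0,0.002],[0,0,0]],[[0,0,0],[0,0,0]],[[0,0,0],[0,0,0]]]}}

```text
time: 22.78
eef_pos: [0.5503, 0.1405, 0.0924]
orientation: [2.46, 1.954, 0.0]
wrist_force: [0.3, 0.2, 0.0]
width: 0.497
finger_force: 62.9
```

Request:
{"name": "move_arm", "arguments": {"gripper": 0.3, "plan": [[[0,0,0],[0,0,0]],[[0,0,0],[0,0,0]],[[0,0,0],[0,0,0]]]}}

```text
time: 23.15
eef_pos: [0.5502, 0.1404, 0.0924]
orientation: [2.46, 1.954, 0.0]
wrist_force: [-0.1, -0.8, -0.5]
width: 0.647
finger_force: 0.0
```

```bash
python3 -c "
from h import *
go([])
s=snap('side');cv2.imwrite('pics/rel.png',cv2.resize(s['img'][100:220,190:310,::-1],None,fx=5,fy=5,interpolation=cv2.INTER_CUBIC))"
```

```text
t 23.15 p [0.5502 0.1404 0.0924] F [-0.08 -0.77 -0.47] w 0.647 tilt [ 1.e-04 -1.e-04 -1.e+00] y [ 9.741e-01 -2.260e-01  1.000e-04]
```

View pics/rel.png

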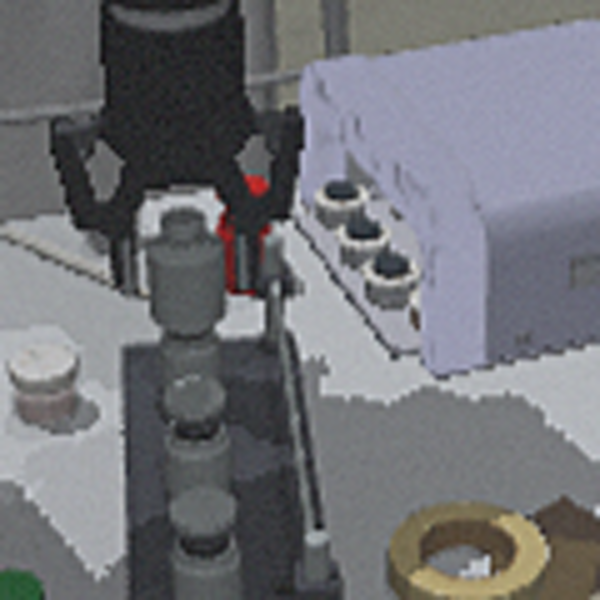

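The weight stands upright on the left head, centred at about (187,270), free of the pads. I'll retreat straight up and clear away.

Request:
{"name": "move_arm", "arguments": {"plan": [[[0,0,-0.01],[0,0,0]],[[0,0,-0.03],[0,0,0]],[[0,0,-0.05],[0,0,0]],[[0,0,-0.05],[0,0,0]],[[0,0,-0.03],[0,0,0]]]}}

```text
time: 23.82
eef_pos: [0.5507, 0.1406, 0.2658]
orientation: [2.459, 1.953, 0.005]
wrist_force: [0.7, 0.4, -0.2]
width: 0.647
finger_force: 0.0
```

Request:
{"name": "move_arm", "arguments": {"plan": [[[0.01,-0.05,0],[0,0,0]],[[0.01,-0.05,0],[0,0,0]],[[0.01,-0.05,0],[0,0,0]],[[0.01,-0.05,0],[0,0,0]],[[0,0,0],[0,0,0]]]}}

```text
time: 24.45
eef_pos: [0.3619, 0.2254, 0.2635]
orientation: [-2.456, -1.958, -0.002]
wrist_force: [0.3, 0.8, -0.6]
width: 0.651
finger_force: 0.0
```

```bash
python3 -c "
from h import *
go([])
S=snap('side');T=snap('top')
a=cv2.resize(T['img'][170:240,140:270],None,fx=5,fy=5,interpolation=cv2.INTER_CUBIC)
cv2.imwrite('pics/end.png',a[:,:,::-1])
for z in(.0,):
    for p in((.5497,.1414,.128),(.5497,.1414,.11)): print([(c-o)*5 for c,o in zip(proj(T,p),(140,170))])
"
```

```text
t 24.45 p [0.3619 0.2254 0.2635] F [ 0.34  0.77 -0.57] w 0.651 tilt [ 7.e-04  8.e-04 -1.e+00] y [ 9.749e-01 -2.228e-01  5.000e-04]
[np.float64(107.90203991842645), np.float64(131.410703802632)]
[np.float64(116.52773003956355), np.float64(137.684935178264)]
```

View pics/end.png

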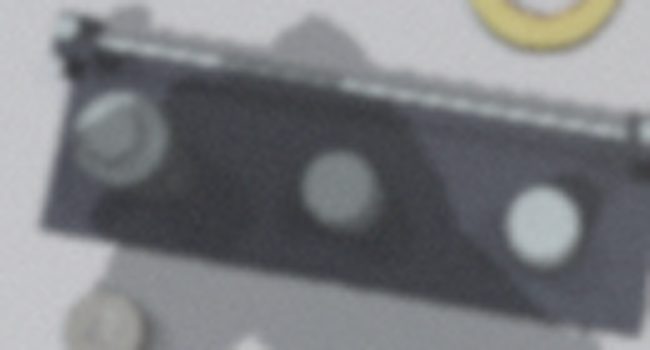

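In the top view the knob is at about (113,133) against (108,131) expected, which puts it about 2.5 mm off centre. The weight is upright and the other plungers are in place, so I'm handing in.

```bash
python3 -c "
from h import *
print(robot.hand_in())"
```

```text
the job is handed in; nothing more can be done
None
```

I handed the job in: the left plunger is the weak one (about 6.5 N at the mark, against 11–12 N for the other two), and the larger weight stands upright on its head, about 2.5 mm off centre; the hand-in returned no verdict.

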